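# Stamp the clay lid in its notch

## Robot

A 6-joint arm with a two-finger parallel gripper is mounted at the origin on the work surface. World frame = base frame: x ahead of the robot, y to its left, z up, the work surface at z = 0. Lengths are in m, angles in rad, forces in N, time in s.
With the tool pointing down it reaches from about 0.275 to 0.775 m from the base axis. Payload 14.6 kg.
Tool frame: the origin (TCP) lies midway between the tips of the shut fingers; the grasp point (between the pads) lies 19 mm behind it; z points along the fingers, y is the line along which they close (so a half turn about z gives the same grasp; the last joint's range is limited). The gripper opens to 85 mm and grips with 20 to 120 N. Pads are 22 mm wide; open, the fingers measure 114 mm over their backs; the gripper's body (76 mm by 85 mm) begins 54 mm behind the grasp point. The pads swing forward as they close: fully open they stand 13 mm farther back than shut.
Start: joints at [-1.392, 0.263, -0.048, 1.259, 0, 1.415], TCP at [0.172, -0.496, 0.231] pointing down, gripper open.
Joint ranges: [-2.65, 2.65], [-0.89, 1.7], [-1.18, 1.37], [-2.13, 2.11], [-1.35, 1.29], [-3.14, 3.14]. Speed limits (rad/s): [1.89, 1.89, 2.57, 2.79, 3.14, 3.14].

## Interface

Orientations are given as a unit quaternion [w, x, y, z].
In Python, from station import r, read_camera, get_calibration gives the robot as it stands.
- The arm moves only by the shell command python3 -m creep 'ROWS' [OPENING] [FORCE]. ROWS is JSON, a list of rows, each a list of 6 numbers: the shift along the world's x, y, z in cm, then the turn, a rotation vector about the world's x, y, z in rad. A call has 1 to 8 rows; each row shifts and turns the commanded pose from where the row before left it; what a row does not reach is not made up. A row lasts 1/8 s, in which the tool goes at most 62.5 mm and 10.7 degrees, less where a joint would pass 70% of its speed; a pose out of reach is approached as far as the arm can. A call is refused whole if a number of a shift passes 6.25 or a number of a turn 0.188, either way. A call with a gripper value outside its range is refused whole. OPENING is the opening, from 0 (shut) to 1 (fully open), set as the call begins (- or left out, the last holds). The fingers move at their own pace and stop on an object; FORCE is the grip in N (left out, the last holds). Time passes only in rows, so rows that do not move let the fingers close. It gives the time, the measured TCP pose, the force, the opening and the grip force at its end, in the units of the state.
- r.state(): the state, without advancing time (a new reading comes with each control period).
- read_camera(name): name is "scene" or "top"; returns (picture, depth): 400x640x3 uint8, red, green, blue; 400x640 float32, m along the optical axis (not along the pixel's ray), 0 where there is no reading.
- get_calibration(name): a dict with "vertical_fov" (degrees; the focal length in pixels is half the picture's height over the tangent of half this angle, whatever the lens; pixels are square), "cx", "cy" (the principal point, pixels), "dist_coeffs" ([k1, k2, p1, p2, k3] as OpenCV has them; the pictures are not rectified), "camera_from_world" (4x4, takes a point from world to camera coordinates). Camera axes: x right, y down, z forward; pixel columns grow to the right and rows downward; lengths in m; the calibration is good to about 2 mm. A picture is of the moment at which its call begins. get_calibration takes no time and is no camera call.
- r.close_job(): hands the job in; it is judged then, once.
The state is a dict: "time_s": time; "joints": joint angles; "dq": joint speeds; "effort": joint torques, N m; "ee_pos": TCP position; "tool_rot": TCP orientation; "force": force on the tool from outside, world axes, zero at the start; "wrist_torque": the same for the moment, N m; "opening": opening from 0.0 (shut) to 1.0 (fully open); "grip_force": force on a finger pad.
Only numpy, scipy, OpenCV 4.12 (cv2) and the standard library are available. Lean on these libraries where they do the work, as an engineer would, in place of code of your own. Each camera call takes 0.05 s, during which the arm holds its last target. There are 200 camera calls.

## Task

Turn the clay lid on the stamping stand, by pushing its lugs, until its edge notch faces the stamp die, then press the stamp pedal down to its stop so that the die goes fully into the notch, hold it there for a moment, and let the pedal come all the way up again. The clay chips easily: if the die meets the rim instead of the notch, ease off and correct the lid rather than forcing the pedal. Leave the lid lying flat on the stand with its notch still facing the die, and leave the other pottery standing where it is.

Things in the scene. Friction and masses are not known exactly. Their poses are not given: they have to be found in the camera images.
- stand: Grey cast stamping stand, fixed: base plate 200 x 340 x 12 mm, a spindle and three rests under the lid, two upright cheeks (top 140 mm above the table, 103 to 133 mm from the spindle, 48 mm wide overall) carrying the pedal. Origin: on the table on the spindle axis; z up. Die, cheeks and pedal lie on its -y side, the pedal pointing along -y.
- lid: Loose round clay lid, 180 mm across, 24 mm thick, 0.6 to 0.92 kg, lying on the rests (underside 55, top 79 mm above the table), its centre hole over a spindle that ends 10 mm above it, about 1.5 mm side play. Turns either way without end, drags by friction (a few N at a lug), stays where left. Origin: centre of the underside; z up; its -y axis points at the notch.
- notch (a point): Middle of the mouth of the one notch in the lid's edge: on the rim, 90 mm from the lid's centre, at half its thickness. The notch is 20 mm wide, 16 mm deep and goes through the full thickness.
- mark (a point): The point, fixed to the stand, where the mouth of the notch must come: straight in front of the die, 90 mm from the spindle axis on the stand's -y side, 67 mm above the table.
- pedal (a joint): Angle of the sprung stamp pedal about its level hinge (rad): 0 up, 0.24 down on its stop, 0.07 to 0.1 if the die is stopped by the rim. Hinge 114 mm from the spindle axis, 126.5 mm above the table. About 4 N at the pad centre starts it, about 8 N brings it to the stop; it springs back when released.
- pad (a point): Centre of the top of the pedal's steel pad, 60 x 60 mm, 75 mm outward from the hinge (189 mm from the spindle axis), 134.5 mm above the table when up; it goes down 18 mm to the stop.
- bowl: Bystander: clay bowl, 150 mm across, 60 mm high, upright on the table. Origin: centre of its underside.
- vase: Bystander: clay vase, 100 mm across, 165 mm high, upright on the table. Origin: centre of its underside.
- saggar: Bystander: closed fireclay drum, 148 mm across, 118 mm high, on the table. Origin: centre of its underside.
- lug (a point): Centre of the top of the lug opposite the notch. The lid has three alike clay lugs on its top, 66 mm from the axis, at 60, 180 and 300 degrees from the notch: blocks 24 mm radial x 22 mm tangential x 30 mm high (tops 109 mm above the table).
- die (a point): Middle of the end face of the steel stamp die's nose, low on the pedal's arm: 15 mm wide, 12 mm high, pointing at the spindle. Pedal up, it is 4 mm outside the lid's rim; pedal at its stop, about 10 mm inside the notch. It enters freely if the notch is within about 2.5 mm of straight in front, draws the lid in from up to about 4 mm, else stops on the rim. The clay chips at over 40 N.
There are look-alikes about, which are no part of the job. Leave any black look-alike of the lid alone.

How it is judged:
On the way:
1. the pedal is down on its stop with the die inside the notch (value of joint pedal above 0.215 rad and horizontal distance between notch and mark below 0.006 m), for 0.2 s.
At the end, for the whole second after the job is handed in: The pedal is up again (under 0.02 rad), the lid lies flat and still on its rests (within 3 mm of its height, under 3 degrees of tilt), and the notch's mouth is within 6 mm of the mark (value of joint pedal below 0.02 rad and horizontal distance between notch and mark below 0.006 m and height (world z) of lid between 0.052 and 0.058 m and angle between lid's own z axis and vertical below 0.05 rad and linear speed of lid below 0.01 m/s and contact force between the fingers and lid below 0.1 N); the robot touches nothing.
It fails at once if the die is forced against the clay lid with more than 40 N (contact force between pedal and lid above 40 N).
It fails at once if the lid is lifted off its rests or tipped (height (world z) of lid above 0.067 m or angle between lid's own z axis and vertical above 0.15 rad).
It fails at once if a bystander is moved more than 25 mm (distance of any of bowl, vase, saggar from where it was at the start of the episode above 0.025 m).
It also fails if it takes over 64 s, if anything falls off the work surface, if the arm or the gripper's body presses on something with over 40 N, if the wrist force passes 120 N, or if a joint passes its speed limit or range.

## Working session

There is one attempt and no reset: what is moved stays moved. The work goes in short steps, Python scripts to look and compute and a shell command to move; the robot and the scene stay as the last step left them, time stands still between calls to the robot, and variables do not carry over. Pictures are saved under pics/ and viewed, at most 10 in all, crops included, and the job is handed in when it is done.

```bash
mkdir -p pics; ls; cat > h.py <<'E'
import numpy as np,cv2
from station import r,read_camera,get_calibration
def KD(n):
    c=get_calibration(n);f=200/np.tan(np.radians(c["vertical_fov"])/2)
    return np.array([[f,0,c["cx"]],[0,f,c["cy"]],[0,0,1]]),np.array(c["dist_coeffs"],float),np.array(c["camera_from_world"])
def toplane(n,uv,z):
    K,D,T=KD(n);p=cv2.undistortPoints(np.array(uv,float).reshape(-1,1,2),K,D).reshape(-1,2)
    d=np.c_[p,np.ones(len(p))]@T[:3,:3];o=-T[:3,:3].T@T[:3,3]
    return o+d*((z-o[2])/d[:,2])[:,None]
def proj(n,P):
    K,D,T=KD(n);return cv2.projectPoints(np.array(P,float).reshape(-1,1,3),cv2.Rodrigues(T[:3,:3])[0],T[:3,3],K,D)[0].reshape(-1,2)
def world(n,dep):
    K,D,T=KD(n);v,u=np.mgrid[:400,:640]
    p=cv2.undistortPoints(np.c_[u.ravel(),v.ravel()].astype(float).reshape(-1,1,2),K,D).reshape(-1,2)
    c=np.c_[p,np.ones(len(p))]*dep.reshape(-1,1)
    return ((c-T[:3,3])@T[:3,:3]).reshape(400,640,3)
E
python3 - <<'E'
from h import *
for n in("top","scene"):
    im,d=read_camera(n);cv2.imwrite(f"pics/{n}0.png",im[:,:,::-1]);np.save(n+"0.npy",d)
    K,D,T=KD(n);print(n,K[0,0],(-T[:3,:3].T@T[:3,3]).round(3),D)
print(r.state())
E
```

```text
pics
top 431.5414929840557 [0.464 0.006 1.268] [-0.07226372  0.          0.          0.          0.        ]
scene 451.102547618437 [1.069 0.592 0.94 ] [-0.10619393  0.          0.          0.          0.        ]
{'time_s': 0.1, 'joints': array([-1.39226039e+00,  2.63480488e-01, -4.88694831e-02,  1.25939050e+00,
        3.07970776e-06,  1.41550343e+00]), 'dq': array([-0.00124032, -0.00072667,  0.0038732 ,  0.00169027,  0.00011674,
        0.0007872 ]), 'effort': array([ 2.67458236e-03, -6.38577461e+01,  3.85065329e+01,  9.98414849e-03,
       -2.41625330e-04,  1.18481114e-05]), 'ee_pos': array([ 0.17197907, -0.49577705,  0.23087185]), 'tool_rot': array([-4.72060146e-04,  9.86101991e-01,  1.66140423e-01, -3.94634591e-06]), 'force': array([ 0.16022027,  0.0627247 , -0.32213694]), 'wrist_torque': array([0.02240016, 0.0386473 , 0.05723594]), 'grip_force': 0.0, 'opening': 1.0020779469514578}
```

View pics/top0.png

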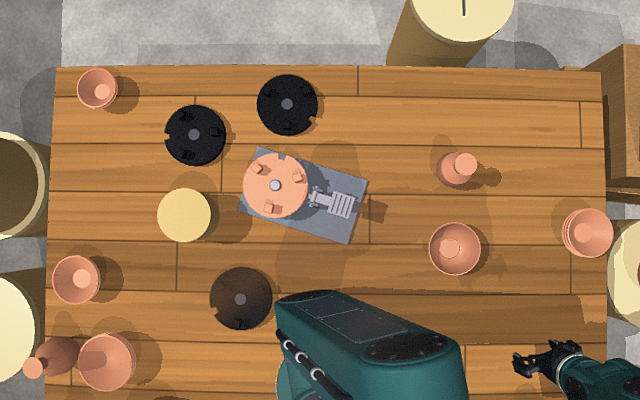

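View pics/scene0.png

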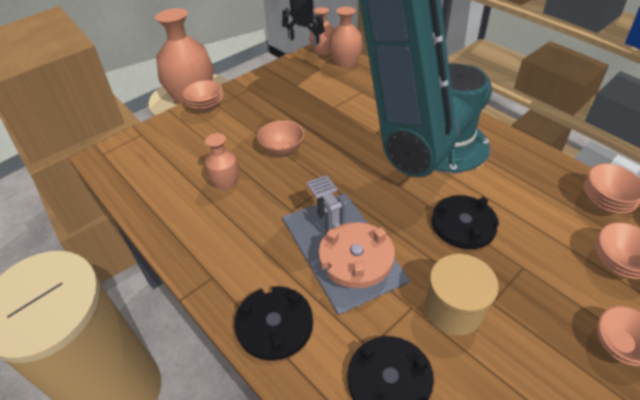

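The top view shows the lid at (275,186) with lugs near (262,169), (299,177) and (272,208). The notch seems to be near (285,156). The pedal points right to (342,204). Black look-alikes are around it. The saggar is at (184,215).

```bash
cat > meas.py <<'E'
from h import *
import sys
def meas(im,d,verbose=True):
    W=world("top",d)
    hsv=cv2.cvtColor(im,cv2.COLOR_RGB2HSV)
    near=np.hypot(W[...,0]-C0[0],W[...,1]-C0[1])<.125
    clay=(hsv[...,0]<14)&(hsv[...,1]>70)&(hsv[...,2]>90)
    return W,near,clay,hsv
C0=toplane("top",[[275,186]],.079)[0][:2]
E
python3 - <<'E'
from meas import *
im=cv2.imread("pics/top0.png")[:,:,::-1].copy();d=np.load("top0.npy")
print(C0)
W,near,clay,hsv=meas(im,d)
m=near&clay&(abs(W[...,2]-.079)<.012)
c=max(cv2.findContours(m.astype(np.uint8),0,1)[0],key=cv2.contourArea)[:,0]
P=toplane("top",c,.079)[:,:2]
# circle fit
def fit(P):
    A=np.c_[2*P,np.ones(len(P))];s=np.linalg.lstsq(A,(P**2).sum(1),rcond=None)[0];return s[:2],np.sqrt(s[2]+s[:2]@s[:2])
Q=P
for i in range(5):
    o,R=fit(Q);e=np.hypot(*(P-o).T)-R;Q=P[abs(e)<.003]
print("lid",o,R,len(P),len(Q))
a=np.degrees(np.arctan2(*(P-o).T[::-1]));rr=np.hypot(*(P-o).T)
k=rr<.084;print("notch cand",np.c_[a[k],rr[k]*1000].round(1).tolist())
# lugs by depth
l=(near&(W[...,2]>.098)&(W[...,2]<.125)).astype(np.uint8)
n,L,S,cc=cv2.connectedComponentsWithStats(l)
for i in range(1,n):
    if S[i,4]>15:
        p=np.median(W[L==i],axis=0);v=p[:2]-o;print("hi",S[i,4],p.round(4),np.hypot(*v),np.degrees(np.arctan2(v[1],v[0])))
# base plate
g=(np.hypot(W[...,0]-o[0],W[...,1]-o[1])<.25)&(hsv[...,1]<70)&(hsv[...,2]>60)&(W[...,2]<.03)
g=cv2.morphologyEx(g.astype(np.uint8),cv2.MORPH_OPEN,np.ones((3,3)))
q=W[g>0][:,:2]; 
r_=cv2.minAreaRect(q.astype(np.float32)*1000);print("plate",r_)
# pad
g=(np.hypot(W[...,0]-o[0],W[...,1]-o[1])<.25)&(W[...,2]>.125)&(W[...,2]<.15)
n,L,S,cc=cv2.connectedComponentsWithStats(g.astype(np.uint8))
for i in range(1,n):
    if S[i,4]>15:
        p=W[L==i];v=p.mean(0)[:2]-o;print("pad",S[i,4],p.mean(0),np.hypot(*v),np.degrees(np.arctan2(v[1],v[0])),cv2.minAreaRect(p[:,:2].astype(np.float32)*1000))
x=im[130:250,220:400];cv2.imwrite("pics/crop0.png",cv2.resize(x,(720,480),interpolation=cv2.INTER_CUBIC)[:,:,::-1])
E
```

```text
[0.57150536 0.14237396]
lid [0.57365903 0.14236828] 0.08856215157869392 191 177
notch cand [[-18.5, 83.3], [-19.1, 80.7], [-17.9, 77.2], [-18.6, 74.5], [-17.2, 71.0], [-14.4, 72.9], [-12.3, 72.2], [-10.1, 71.6], [-7.9, 71.2], [-5.4, 73.6], [-5.2, 76.4], [-5.0, 79.2], [-4.8, 82.0]]
hi 67 [0.6171 0.1914 0.1083] 0.06554597506955542 48.43881020020863
hi 73 [0.5938 0.0799 0.1082] 0.06565235471459346 -72.16963936526247
hi 71 [0.5091 0.1569 0.1087] 0.06617041778067104 167.33865102402086
plate ((621.8129272460938, 50.405181884765625), (343.52703857421875, 345.46240234375), 72.88871765136719)
pad 809 [ 0.52497371 -0.01586487  0.13396432] 0.1655535830154317 -107.10212986258158 ((526.8203735351562, -10.316169738769531), (115.72331237792969, 59.746883392333984), 73.18106079101562)
```

View pics/crop0.png

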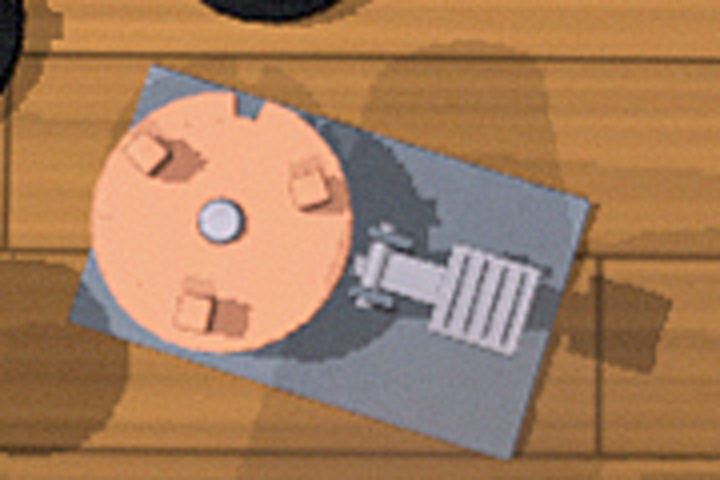

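The crop shows the notch at crop (248,105), which is world angle about -12°. The pedal direction is about -107°. I'll turn the lid about -95° by straddling the lug at 167° with the fingers slightly open. The pedal and saggar stay clear of that path.

```bash
python3 -m creep '[[2.1,4.1,0,0,0,0.16],[2.1,4.1,0,0,0,0.16],[2.1,4.1,0,0,0,0.16],[2.1,4.1,0,0,0,0.16],[2.1,4.1,0,0,0,0.16],[2.1,4.1,0,0,0,0.16],[2.1,4.1,0,0,0,0.16],[2.1,4.1,0,0,0,0.16]]' 0.4; python3 -m creep '[[2.1,4.1,0,0,0,0.16],[2.1,4.1,0,0,0,0.16],[2.1,4.1,0,0,0,0.16],[2.1,4.1,0,0,0,0.16],[2.1,4.1,0,0,0,0.16],[2.1,4.1,0,0,0,0.16],[2.1,4.1,0,0,0,0.16],[2.1,4.1,0,0,0,0.16]]'
cat > plan.py <<'E'
from h import *
from scipy.spatial.transform import Rotation as Ro
def st():
    s=r.state();q=s["tool_rot"];M=Ro.from_quat([q[1],q[2],q[3],q[0]]).as_matrix()
    return s,np.degrees(np.arctan2(M[1,0],M[0,0])),M
O=np.array([.5737,.1424])
def tgt(th,R=.066):
    t=np.radians(th);return O+R*np.array([np.cos(t),np.sin(t)])
if __name__=="__main__":
    import sys
    th=float(sys.argv[1]);s,y,M=st()
    print(s["time_s"],s["ee_pos"],y,M[:,2],s["opening"],"delta cm",(tgt(th)-s["ee_pos"][:2])*100,"drot",np.radians((th-y+180)%360-180))
E
python3 plan.py 167.5
```

```text
time_s: 1.1
ee_pos: [0.3403, -0.1666, 0.2312]
tool_rot: [-0.0, 0.69, 0.724, 0.0]
force: [0.4, -0.5, -0.1]
opening: 0.402
grip_force: 0.0
time_s: 2.1
ee_pos: [0.5084, 0.1615, 0.231]
tool_rot: [-0.0, 0.121, 0.993, -0.0]
force: [1.4, -0.7, 1.2]
opening: 0.403
grip_force: 0.0
2.1 [0.50837058 0.16152015 0.23102095] 166.11691435158573 [-3.87220885e-04 -1.54505742e-04 -9.99999913e-01] 0.4028655315466528 delta cm [ 0.08938873 -0.48351336] drot 0.024139398401909627
```

```bash
python3 -m creep '[[0.1,-0.5,-4,0,0,0.024],[0,0,-4,0,0,0],[0,0,-3,0,0,0],[0,0,-1,0,0,0],[0,0,-0.7,0,0,0]]'; python3 -m creep '[[0,0,-0.8,0,0,0],[0,0,-0.7,0,0,0],[0,0,0,0,0,0]]'; python3 - <<'E'
from plan import *
import subprocess
s,y,M=st();print(s["ee_pos"],y)
im,d=read_camera("scene");cv2.imwrite("pics/s1.png",cv2.resize(im[170:320,270:470],(800,600))[:,:,::-1])
# arc waypoints: deltas in cm for steps of 6 deg
th=167.5;a=[tgt(th-6*i) for i in range(17)]
for i in range(16):print(th-6*i-6,((a[i+1]-a[i])*100).round(2))
E
```

```text
time_s: 2.72
ee_pos: [0.5092, 0.155, 0.1044]
tool_rot: [0.0, 0.112, 0.994, 0.0]
force: [-0.1, -1.1, 0.2]
opening: 0.402
grip_force: 0.0
time_s: 3.1
ee_pos: [0.5089, 0.155, 0.0891]
tool_rot: [-0.0, 0.112, 0.994, -0.0]
force: [-0.6, 0.2, -0.2]
opening: 0.399
grip_force: 0.0
[0.50885357 0.15495097 0.08906945] 167.17906542339142
161.5 [0.18 0.67]
155.5 [0.25 0.64]
149.5 [0.32 0.61]
143.5 [0.38 0.58]
137.5 [0.44 0.53]
131.5 [0.49 0.48]
125.5 [0.54 0.43]
119.5 [0.58 0.37]
113.5 [0.62 0.31]
107.5 [0.65 0.24]
101.5 [0.67 0.17]
95.5 [0.68 0.1 ]
89.5 [0.69 0.03]
83.5 [ 0.69 -0.04]
77.5 [ 0.68 -0.11]
71.5 [ 0.67 -0.18]
```

View pics/s1.png

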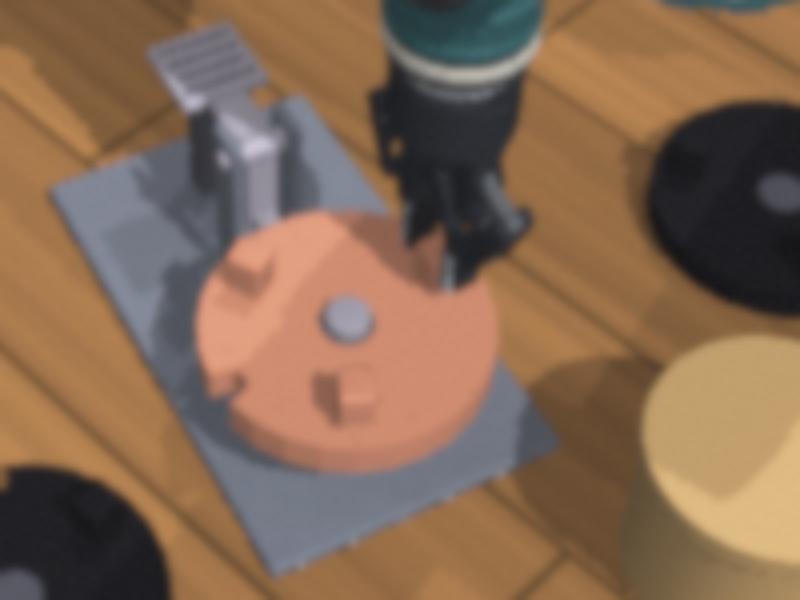

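The view shows the fingers straddling the lug at about (440,260) with no contact. Now I'll drive the arc.

```bash
python3 -m creep '[[0.18,0.67,0,0,0,-0.105],[0.25,0.64,0,0,0,-0.105],[0.32,0.61,0,0,0,-0.105],[0.38,0.58,0,0,0,-0.105],[0.44,0.53,0,0,0,-0.105],[0.49,0.48,0,0,0,-0.105],[0.54,0.43,0,0,0,-0.105],[0.58,0.37,0,0,0,-0.105]]'; python3 plan.py 119.5
```

```text
time_s: 4.15
ee_pos: [0.5401, 0.1981, 0.0895]
tool_rot: [-0.001, 0.509, 0.861, -0.0]
force: [-6.3, -1.7, 4.3]
opening: 0.397
grip_force: 2.7
4.15 [0.54011655 0.19808117 0.08952581] 118.85717055538062 [-1.34493114e-03 -3.02134845e-04 -9.99999050e-01] 0.39679039167243907 delta cm [0.10834921 0.17623041] drot 0.01121949033737498
```

```bash
python3 -m creep '[[0.67,0.4,0,0,0,-0.105],[0.68,0.3,0,0,0,-0.105],[0.68,0.17,0,0,0,-0.105],[0.68,0.1,0,0,0,-0.105],[0.69,0.03,0,0,0,-0.105],[0.69,-0.04,0,0,0,-0.105],[0.68,-0.11,0,0,0,-0.08],[0,0,0,0,0,0]]'; python3 plan.py 77.5; cat > look.py <<'E'
from meas import *
import sys
im,d=read_camera("top");W,near,clay,hsv=meas(im,d)
cv2.imwrite(f"pics/{sys.argv[1]}.png",cv2.resize(im[120:260,190:400],(800,533),interpolation=cv2.INTER_CUBIC)[:,:,::-1])
o=np.array([.5737,.1424])
l=(near&clay&(W[...,2]>.1)&(W[...,2]<.12)).astype(np.uint8)
n,L,S,cc=cv2.connectedComponentsWithStats(l)
for i in range(1,n):
    if S[i,4]>15:
        p=np.median(W[L==i],axis=0);v=p[:2]-o;print("lug",S[i,4],p.round(4),np.hypot(*v),np.degrees(np.arctan2(v[1],v[0])))
m=near&clay&(abs(W[...,2]-.079)<.012)
c=max(cv2.findContours(m.astype(np.uint8),0,1)[0],key=cv2.contourArea)[:,0]
P=toplane("top",c,.079)[:,:2]-o
a=np.degrees(np.arctan2(P[:,1],P[:,0]));rr=np.hypot(*P.T)*1000
k=(rr<83)&(rr>70);print("notch cand",np.c_[a[k],rr[k]].round(1).tolist())
E
python3 look.py l1
```

```text
time_s: 5.15
ee_pos: [0.5888, 0.2067, 0.0895]
tool_rot: [0.0, 0.775, 0.632, 0.0]
force: [-0.7, -0.7, 0.3]
opening: 0.397
grip_force: 0.0
5.15 [0.588789   0.20665252 0.08946396] 78.38290298706747 [ 2.86358597e-04  1.38329631e-04 -9.99999949e-01] 0.3972433513923504 delta cm [-0.08039898  0.01830133] drot -0.01540956410002022
lug 74 [0.6261 0.1021 0.108 ] 0.06616029935053673 -37.57842173396788
lug 74 [0.5124 0.1165 0.108 ] 0.06659591614261938 -157.07167505747884
notch cand [[38.6, 82.3], [39.8, 80.1], [42.7, 79.8], [45.5, 79.7], [45.5, 75.7], [45.4, 71.7], [120.9, 70.4], [122.8, 71.9], [124.6, 73.4], [126.4, 74.9], [126.9, 78.8], [128.5, 80.4], [130.0, 82.1], [-105.0, 80.6], [-105.5, 78.0], [-104.0, 74.5], [-102.0, 73.9], [-99.8, 73.3], [-97.7, 72.9], [-95.5, 72.5], [-93.3, 72.2], [-91.1, 74.9], [-91.0, 77.6], [-91.0, 80.4]]
```

View pics/l1.png

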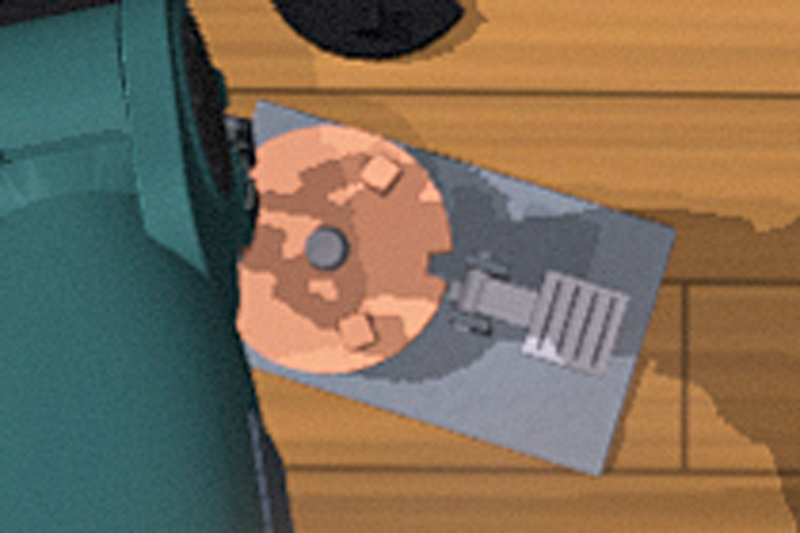

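The view shows the notch at crop (437,262), about 9.5° short of the die at (455,293). I'll push on by that amount.

```bash
python3 -m creep '[[0.27,-0.05,0,0,0,-0.042],[0.27,-0.07,0,0,0,-0.042],[0.26,-0.09,0,0,0,-0.042],[0.25,-0.1,0,0,0,-0.04],[0,0,0,0,0,0],[0,0,0,0,0,0]]'; python3 plan.py 69; python3 look.py l2
```

```text
time_s: 5.95
ee_pos: [0.5987, 0.2036, 0.0894]
tool_rot: [-0.0, 0.824, 0.566, 0.0]
force: [-3.4, 2.4, 2.0]
opening: 0.402
grip_force: 1.9
5.95 [0.5987457  0.20362806 0.0894202 ] 68.95342681790952 [-6.76190870e-05  2.23878864e-04 -9.99999973e-01] 0.40248125946866964 delta cm [-0.13934201  0.0388244 ] drot 0.0008128553706095457
lug 71 [0.6205 0.0939 0.1085] 0.06740339488316557 -45.999163112418
lug 74 [0.5095 0.1246 0.1082] 0.06657177283403812 -164.5260481234114
notch cand [[29.9, 80.8], [32.7, 79.8], [33.7, 77.4], [36.6, 76.7], [38.3, 78.4], [39.5, 76.1], [39.2, 72.2], [40.6, 70.0], [122.8, 71.9], [125.9, 71.1], [127.7, 72.7], [129.4, 74.4], [132.4, 74.0], [134.0, 75.9], [135.5, 77.8], [138.4, 77.9], [139.7, 79.9], [141.0, 82.0], [143.7, 82.5], [-113.0, 81.8], [-111.9, 78.1], [-110.8, 74.5], [-108.8, 73.5], [-106.7, 72.7], [-104.6, 71.9], [-102.0, 73.9], [-99.5, 76.0], [-99.1, 78.8], [-98.8, 81.5]]
```

```bash
python3 -m creep '[[0.09,-0.04,0,0,0,-0.013],[0.09,-0.04,0,0,0,-0.013],[0,0,0,0,0,0],[0,0,0,0,0,0]]'; python3 look.py l3; python3 - <<'E'
from h import *
im,d=read_camera("top");W=world("top",d)
# stand axis: pedal arm & pad
g=(W[...,2]>.127)&(W[...,2]<.15)&(np.hypot(W[...,0]-.525,W[...,1]+.02)<.12)
g[:, :300]=False
p=W[g][:,:2];r_=cv2.minAreaRect(p.astype(np.float32)*1000);print(r_)
rad=np.hypot(*(p-[.5737,.1424]).T)
for a,b in((.1,.125),(.125,.155),(.162,.19),(.19,.216)):
    q=p[(rad>a)&(rad<b)];v=q.mean(0)-[.5737,.1424];print(a,len(q),q.mean(0),np.degrees(np.arctan2(v[1],v[0])))
E
```

```text
time_s: 6.5
ee_pos: [0.6007, 0.2029, 0.0894]
tool_rot: [-0.0, 0.832, 0.555, 0.0]
force: [-3.7, 3.7, 3.2]
opening: 0.399
grip_force: 2.4
lug 74 [0.618  0.0937 0.1081] 0.06585747754845644 -47.71728262208908
lug 72 [0.5095 0.1272 0.1079] 0.06599926362535354 -166.69248933214192
notch cand [[29.9, 80.8], [30.9, 78.3], [33.7, 77.4], [35.4, 79.0], [37.1, 80.6], [38.3, 78.4], [37.9, 74.4], [39.2, 72.2], [40.6, 70.0], [129.1, 70.5], [130.8, 72.2], [132.4, 74.0], [135.5, 73.9], [137.0, 75.8], [140.0, 76.0], [141.3, 78.1], [142.6, 80.3], [143.7, 82.5], [-114.7, 82.9], [-115.6, 80.4], [-114.6, 76.7], [-113.6, 73.0], [-110.8, 74.5], [-108.8, 73.5], [-106.7, 72.7], [-104.0, 74.5], [-101.5, 76.6], [-101.1, 79.3], [-100.7, 82.0]]
((526.9692993164062, -10.434112548828125), (115.8814697265625, 59.794132232666016), 72.8431396484375)
0.1 145 [0.53961001 0.03363929] -107.40309160287687
0.125 124 [0.5334556  0.01029398] -106.94268238982905
0.162 242 [ 0.52202092 -0.02492563] -107.16347979501434
0.19 225 [ 0.51458912 -0.05103819] -106.9921156462186
```

View pics/l3.png

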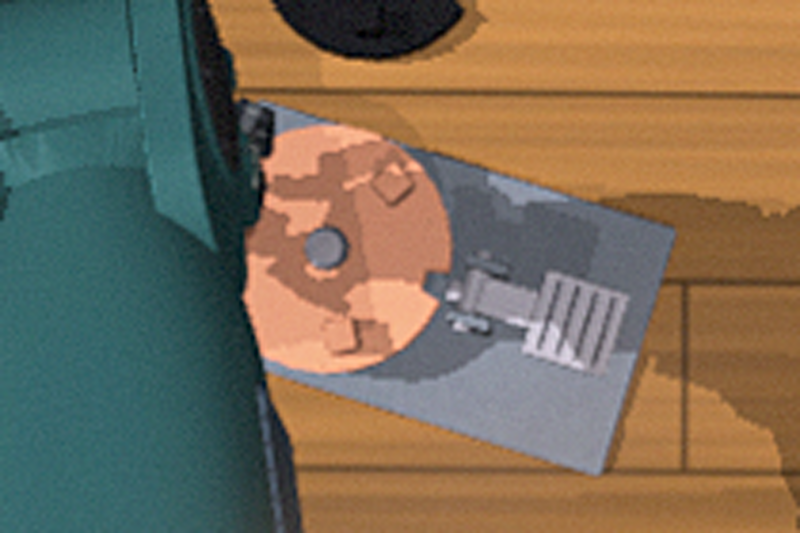

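The notch at crop (437,283) now lines up with the die, measuring about -107.4° against -107.1°. I'll back off, lift, shut the fingers and go above the pad.

```bash
python3 -m creep '[[-0.4,0.15,0,0,0,0],[0,0,0,0,0,0],[0,0,2,0,0,0],[0,0,4,0,0,0],[0,0,5,0,0,0]]'; python3 -m creep '[[-1.4,-4.1,0,0,0,0],[-1.4,-4.1,0,0,0,0],[-1.3,-4.1,0,0,0,0],[-1.3,-4.1,0,0,0,0],[-1.3,-4.1,0,0,0,0],[-1.3,-4,0,0,0,0],[0,0,-3,0,0,0],[0,0,-1,0,0,0]]' 0; python3 look.py l4; python3 -c "
from plan import *
s,y,M=st();print(s['ee_pos'],y,s['force'],s['opening'])"
```

```text
time_s: 7.22
ee_pos: [0.5965, 0.2039, 0.1999]
tool_rot: [-0.0, 0.832, 0.555, -0.001]
force: [0.3, 0.0, 0.1]
opening: 0.399
grip_force: 0.0
time_s: 8.22
ee_pos: [0.5161, -0.0412, 0.1582]
tool_rot: [-0.0, 0.832, 0.554, -0.001]
force: [-0.3, 0.7, 0.0]
opening: -0.001
grip_force: 0.0
lug 72 [0.618  0.0937 0.1085] 0.0658582635883069 -47.743499878117795
lug 65 [0.5928 0.2041 0.1082] 0.06462976592277656 72.79203763349844
lug 72 [0.5095 0.1272 0.1079] 0.06597356164111196 -166.70968710802464
notch cand [[-114.7, 82.9], [-115.6, 80.4], [-114.6, 76.7], [-113.6, 73.0], [-111.6, 71.9], [-108.8, 73.5], [-106.7, 72.7], [-104.0, 74.5], [-101.5, 76.6], [-101.1, 79.3], [-100.7, 82.0]]
[ 0.51606364 -0.04075532  0.15767151] 67.35716337009076 [-0.01811684 -0.88959021 -1.27605275] 0.0015093917030467542
```

```bash
python3 -m creep '[[0,0,-1.7,0,0,0],[0,0,-0.6,0,0,0],[0,0,-0.3,0,0,0],[0,0,0,0,0,0]]'; python3 -m creep '[[0,0,-0.25,0,0,0],[0,0,-0.15,0,0,0],[0,0,0,0,0,0]]'
```

```text
time_s: 8.78
ee_pos: [0.5169, -0.0406, 0.1337]
tool_rot: [0.0, 0.832, 0.555, 0.0]
force: [-0.5, 1.6, 2.7]
opening: -0.005
grip_force: 1.2
time_s: 9.15
ee_pos: [0.517, -0.0409, 0.1294]
tool_rot: [0.0, 0.832, 0.555, 0.0]
force: [-1.8, 0.1, 2.4]
opening: 0.002
grip_force: 1.9
```

```bash
python3 -m creep '[[0,0,-0.2,0,0,0],[0,0,-0.1,0,0,0],[0,0,0,0,0,0]]'; python3 -m creep '[[0,0,-0.15,0,0,0],[0,0,-0.15,0,0,0],[0,0,0,0,0,0]]'
```

```text
time_s: 9.52
ee_pos: [0.5169, -0.0409, 0.1263]
tool_rot: [0.0, 0.832, 0.555, 0.0]
force: [-0.0, -0.9, 4.1]
opening: 0.0
grip_force: 2.3
time_s: 9.9
ee_pos: [0.5169, -0.0409, 0.1233]
tool_rot: [0.0, 0.832, 0.555, 0.0]
force: [-1.3, -1.9, 5.3]
opening: -0.004
grip_force: 2.6
```

```bash
python3 -m creep '[[0,0,-0.2,0,0,0],[0,0,-0.2,0,0,0],[0,0,-0.15,0,0,0],[0,0,0,0,0,0]]'; python3 -m creep '[[0,0,-0.1,0,0,0],[0,0,-0.08,0,0,0],[0,0,0,0,0,0]]'
```

```text
time_s: 10.4
ee_pos: [0.517, -0.0406, 0.1179]
tool_rot: [-0.0, 0.832, 0.555, 0.0]
force: [-0.6, 1.5, 5.9]
opening: 0.001
grip_force: 3.1
time_s: 10.78
ee_pos: [0.5172, -0.0405, 0.1168]
tool_rot: [0.0, 0.832, 0.555, 0.001]
force: [-3.4, 2.5, 15.6]
opening: 0.001
grip_force: 7.4
```

```bash
python3 -m creep '[[0,0,-0.05,0,0,0],[0,0,0,0,0,0],[0,0,0,0,0,0],[0,0,0,0,0,0],[0,0,0,0,0,0]]'; python3 look.py l5; python3 -m creep '[[0,0,0.3,0,0,0],[0,0,0.4,0,0,0],[0,0,0.5,0,0,0],[0,0,0.5,0,0,0],[0,0,0.7,0,0,0],[0,0,2,0,0,0],[0,0,5,0,0,0],[-5,-5,2,0,0,0]]';  python3 -m creep '[[-5,-5,0,0,0,0],[0,0,0,0,0,0],[0,0,0,0,0,0],[0,0,0,0,0,0]]';python3 look.py l6
```

```text
time_s: 11.4
ee_pos: [0.5172, -0.0405, 0.1166]
tool_rot: [0.0, 0.832, 0.555, 0.001]
force: [-5.3, 3.2, 20.6]
opening: -0.0
grip_force: 9.9
lug 73 [0.618  0.0937 0.1086] 0.06586844487308131 -47.731019198034964
lug 66 [0.5931 0.2033 0.1079] 0.06393732689252932 72.3817340017537
lug 72 [0.5094 0.1274 0.1084] 0.0660260436243106 -166.89831604762767
notch cand [[-114.7, 82.9], [-115.6, 80.4], [-114.6, 76.7], [-113.6, 73.0], [-110.8, 74.5], [-108.8, 73.5], [-106.7, 72.7], [-104.0, 74.5], [-101.5, 76.6], [-99.1, 78.8], [-100.7, 82.0]]
time_s: 12.45
ee_pos: [0.476, -0.0828, 0.2286]
tool_rot: [0.001, 0.831, 0.556, 0.001]
force: [0.6, -0.5, -0.9]
opening: -0.006
grip_force: 0.0
time_s: 12.95
ee_pos: [0.4306, -0.1269, 0.2263]
tool_rot: [-0.0, 0.832, 0.555, -0.0]
force: [-0.5, 0.1, 0.1]
opening: -0.003
grip_force: 0.0
lug 72 [0.6181 0.0935 0.1078] 0.06606836358395814 -47.725710810110364
lug 65 [0.593  0.2042 0.1078] 0.06470103946336835 72.68641680861691
lug 72 [0.5095 0.1273 0.1089] 0.06600095125717864 -166.73355466734697
notch cand [[-114.7, 82.9], [-115.6, 80.4], [-114.6, 76.7], [-113.6, 73.0], [-110.8, 74.5], [-108.8, 73.5], [-106.7, 72.7], [-104.6, 71.9], [-102.0, 73.9], [-101.5, 76.6], [-101.1, 79.3], [-100.7, 82.0]]
```

View pics/l6.png

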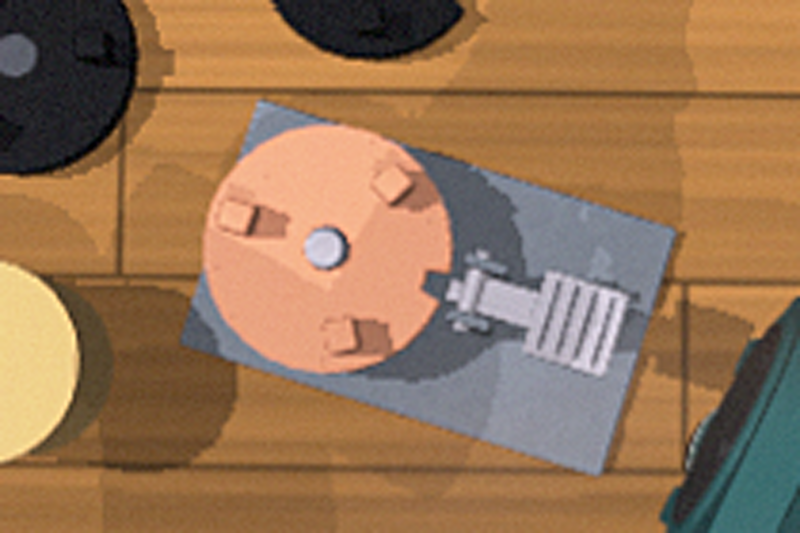

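The final view shows the notch at (437,283) still facing the die, the pedal back up, and the arm clear of everything.

```bash
python3 -c "
from station import r
print(r.close_job())"
```

```text
the job is handed in; nothing more can be done
None
```

I turned the lid until its notch faced the die, pressed the pedal to its stop and held it there about 0.6 s, then released it and handed the job in; the last picture shows the notch still facing the die, the pedal up and the arm clear, and the judge's result was not shown.

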